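# Pack two valve service kits

### The arm

A 7-joint arm with a two-finger parallel gripper is mounted at the origin on the work surface. World frame = base frame: x ahead of the robot, y to its left, z up, the work surface at z = 0. Lengths are in mm, angles in rad, forces in N, time in s.
With the tool pointing down it reaches from about 425 to 950 mm from the base axis. Payload 16.7 kg.
Tool frame: the origin (TCP) lies on the centre line of the jaws, within the pads' length; the fingertips stand 25 mm ahead of it and the grasp point (between the pads) lies 6 mm ahead of it; z points along the fingers, y is the line along which they close (so a half turn about z gives the same grasp; the last joint's range is limited). The gripper opens to 94 mm and grips with 3 to 60 N. Pads are 16 mm wide; open, the fingers measure 119 mm over their backs; the gripper's body (75 mm by 177 mm) begins 78 mm behind the grasp point.
Start: joints at [-1.361, 0.426, 0.074, 1.606, -0.034, 1.111, -0.067], TCP at [237.66, 631.737, 196.567] pointing down, gripper open.
Joint ranges: [-2.85, 2.85], [-0.5, 2.14], [-1.23, 1.37], [0.21, 2.46], [-1.02, 4.16], [0.16, 2.05], [-2.73, 2.73]. Speed limits (rad/s): [1.89, 1.89, 2.39, 2.39, 3.01, 3.01, 3.01].

### API

Orientations are given as a unit quaternion [w, x, y, z].
In Python, from workcell import observe, capture, close_job gives the robot as it stands. The module is installed in compiled form; this text tells all that it offers.
- The arm moves only by the tool send_rows, never from a script. Its argument "steps" is a list of rows, each a list of 5 numbers: the shift along the tool's x, y, z in m, then the turn about the tool's z in rad, then the gripper command: -1 is fully open, 1 is shut, values between are in proportion. A call has 1 to 10 rows; each row is the pose to reach, as a shift and turn from the pose commanded when the call began, along the tool's axes at that moment; what a row does not reach only later rows make up. A row lasts 1/8 s, in which the tool goes at most 62.5 mm and 10.7 degrees, less where a joint would pass 70% of its speed; a pose out of reach is approached as far as the arm can. A call with a gripper value outside its range is refused whole. The fingers move at their own pace and stop on an object; "newtons" is the grip in N (left out, the last holds). Time passes only in rows, so rows that repeat a pose let the fingers close. It gives the time, the measured TCP pose, the force, the opening and the grip force at its end, in the units of the state.
- observe(): the state, without advancing time (a new reading comes with each control period).
- capture(name): name is "side" or "top" or "wrist"; returns a dict with "img" (480x640x3 uint8, blue, green, red), "vertical_fov" (degrees; the focal length in pixels is half the picture's height over the tangent of half this angle, whatever the lens; pixels are square), "cx", "cy" (the principal point, pixels), "extrinsics" (4x4, takes a point from camera to world coordinates). Camera axes: x right, y up, looking along -z (the intrinsics and any distortion apply to the point x, -y, -z); pixel columns grow to the right and rows downward; lengths in mm; the calibration is good to about 2 mm. A picture is of the moment at which its call begins. There is no depth.
- close_job(): hands the job in; it is judged then, once.
The state is a dict: "t": time; "joint_pos": joint angles; "joint_vel": joint speeds; "effort": joint torques, N m; "position": TCP position; "eef_rot": TCP orientation; "contact_force": force on the tool from outside, world axes, zero at the start; "moment": the same for the moment, N m; "width": finger opening in mm; "gripper_force": force on a finger pad.
Only numpy, scipy, OpenCV 4.12 (cv2) and the standard library are available. Lean on these libraries where they do the work, as an engineer would, in place of code of your own. Each camera call takes 0.05 s, during which the arm holds its last target. There are 200 camera calls.

### The job

Make up two valve service kits from the parts on the metal stock pan, each part standing upright on the floor of its own pocket. Blue tray: the green-rimmed valve head in the large pocket and the brass fitting in the small one; yellow tray: the red-rimmed valve head in the large end pocket, the white plunger in the middle pocket and the steel sleeve in the small pocket at the other end. Leave the white-rimmed valve head and the black plug standing where they are on the pan, and let go of everything.

Things in the scene. Friction and masses are not known exactly. Their poses are not given: they have to be found in the camera images.
- green_head: Green valve head, standing upright on its flat disc: a green-rimmed round disc 50 mm in diameter and 12 mm thick with a black face, and on its middle a round brass hub 22 mm in diameter from 12 to 36 mm height, tipped by a 12 mm steel nozzle up to 42 mm; 70 g nominal. Origin: centre of its underside, z up. 
- red_head: Red valve head, standing upright on its flat disc: a red-rimmed round disc 50 mm in diameter and 12 mm thick with a black face, and on its middle a round brass hub 22 mm in diameter from 12 to 36 mm height, tipped by a 12 mm steel nozzle up to 42 mm; 70 g nominal. Origin: centre of its underside, z up. 
- white_head: White-rimmed valve head, not wanted in these kits, standing upright on its flat disc: a white-rimmed round disc 50 mm in diameter and 12 mm thick with a black face, and on its middle a round brass hub 22 mm in diameter from 12 to 36 mm height, tipped by a 12 mm steel nozzle up to 42 mm; 70 g nominal. Origin: centre of its underside, z up. Leave it.
- brass_fitting: Brass fitting standing upright: all brass, round foot 30 mm in diameter and 12 mm high, then a 22 mm diameter ribbed neck up to 40 mm height with a dark bore on top; 90 g nominal. Origin: centre of its underside, z up.
- white_plunger: White plastic plunger standing upright: round foot 32 mm in diameter and 8 mm high, then a 22 mm diameter stem with two black rings up to 42 mm height; 30 g nominal. Origin: centre of its underside, z up.
- steel_sleeve: Plain steel sleeve standing upright: 28 mm diameter cylinder 38 mm high with a dark bore on top; 80 g nominal. Origin: centre of its underside, z up.
- black_plug: Black plastic plug, not wanted in these kits, standing upright: round foot 30 mm in diameter and 10 mm high, then a 22 mm stem up to 40 mm height; 30 g nominal. Origin: centre of its underside, z up. Leave it.
- blue_tray: Blue packing tray with two pockets. Fixed; 135 x 86 mm, floor 3 mm thick, walls 3 mm thick, 12 mm high. Pockets in a row along its x, each 80 mm long in y. Origin: centre of its underside, z up. The large pocket is 70 mm wide along x, its centre at x = -29.5 mm, y = 0; the small pocket is 56 mm wide, its centre at x = +36.5 mm, y = 0.
- yellow_tray: Yellow packing tray with three pockets. Fixed; 194 x 86 mm, floor 3 mm thick, walls 3 mm thick, 12 mm high. Pockets in a row along its x, each 80 mm long in y. Origin: centre of its underside, z up. The large end pocket is 70 mm wide along x, its centre at x = -59 mm, y = 0; middle pocket 56 mm, centre at x = +7 mm; small end pocket 56 mm, centre at x = +66 mm; all at y = 0.
- stock_pan: Metal stock pan, fixed, 230 x 250 mm, floor 3 mm thick, rim 12 mm high over the bench. All seven loose parts stand on its floor at the start, their centres 60 mm or more apart. Origin: centre of its underside, z up.
Mind the look-alikes: they are no part of the job. Leave any pink or purple look-alike of the steel_sleeve alone.

How it is judged:
By the outcome, as a careful person would: the job done as asked, in the order asked, and still so for the second after the job is handed in, with the robot touching nothing.
It also fails if it takes over 99 s, if anything falls off the work surface, if the arm or the gripper's body presses on something with over 40 N, if the wrist force passes 120 N, or if a joint passes its speed limit or range.

## Working session

There is one attempt and no reset: what is moved stays moved. The work goes in short steps, Python scripts to look and compute and a tool call to move; the robot and the scene stay as the last step left them, time stands still between calls to the robot, and variables do not carry over. Pictures are saved under pics/ and viewed, at most 14 in all, crops included, and the job is handed in when it is done.

Besides the shell and the picture viewer there is one more tool, called as name(argument=value, ...) on one line, values as JSON. send_rows: Moves the arm, as the interface text tells. Its arguments: {"type":"object","properties":{"steps":{"type":"array","items":{"type":"array","items":{"type":"number"}}},"newtons":{"type":"number"}},"required":["steps"]}

```bash
mkdir -p pics
cat > h.py <<'E'
import numpy as np, cv2
from workcell import observe, capture, close_job
def cam(n):
    c=capture(n); return c
def ray(c,u,v,z):
    f=240/np.tan(np.radians(c["vertical_fov"])/2)
    E=np.array(c["extrinsics"]); d=E[:3,:3]@np.array([(u-c["cx"])/f,-(v-c["cy"])/f,-1]); o=E[:3,3]
    return o+d*(z-o[2])/d[2]
def proj(c,p):
    f=240/np.tan(np.radians(c["vertical_fov"])/2)
    E=np.array(c["extrinsics"]); q=E[:3,:3].T@(np.array(p,float)-E[:3,3])
    return c["cx"]+f*q[0]/-q[2], c["cy"]-f*q[1]/-q[2]
E
python3 - <<'E'
from h import *
import pickle
for n in("top","side"):
    c=cam(n); cv2.imwrite(f"pics/{n}0.png",c["img"]); pickle.dump(c,open(n+".pkl","wb"))
    print(n,{k:v for k,v in c.items() if k!="img"})
print(observe())
E
```

```text
top {'vertical_fov': 53.97499579422426, 'cx': 326.74941805893, 'cy': 236.43174361912614, 'extrinsics': array([[-6.15899199e-05,  9.87584347e-01, -1.57089635e-01,
         4.34836048e+02],
       [-9.99427555e-01, -5.37533987e-03, -3.34016109e-02,
        -1.90561964e+01],
       [-3.38313183e-02,  1.56997652e-01,  9.87019341e-01,
         9.36544502e+02],
       [ 0.00000000e+00,  0.00000000e+00,  0.00000000e+00,
         1.00000000e+00]])}
side {'vertical_fov': 52.16898174586437, 'cx': 320.2359565451241, 'cy': 236.9330317902502, 'extrinsics': array([[ 8.22882182e-01,  4.33624249e-01, -3.67198755e-01,
         3.22628052e+02],
       [-5.68211064e-01,  6.26777730e-01, -5.33184644e-01,
        -4.26943303e+02],
       [-1.04978851e-03,  6.47394538e-01,  7.62154322e-01,
         6.22758110e+02],
       [ 0.00000000e+00,  0.00000000e+00,  0.00000000e+00,
         1.00000000e+00]])}
{'t': 0.1, 'joint_pos': array([-1.36049078,  0.42665151,  0.0738438 ,  1.60652543, -0.03408675,
        1.11078754, -0.06711561]), 'joint_vel': array([ 3.45670870e-05, -2.00934787e-03, -1.54157359e-03, -2.31736160e-03,
       -1.78067921e-03,  1.12781353e-04,  9.84266180e-04]), 'effort': array([ 7.37739581e-03, -9.37447143e+01,  3.67664404e+00, -4.55027676e+01,
       -4.84456192e-02,  1.71012757e-02,  1.40747529e-04]), 'position': array([237.54818767, 631.40005657, 195.96509596]), 'eef_rot': array([-5.76589517e-05,  1.78949846e-01,  9.83858040e-01, -5.53502253e-04]), 'contact_force': array([ 0.53843698, -0.67332132, -0.28078098]), 'moment': array([-0.0391926 ,  0.02893101,  0.0198269 ]), 'gripper_force': 0.0, 'width': 94.00385967610951}
```

View pics/top0.png

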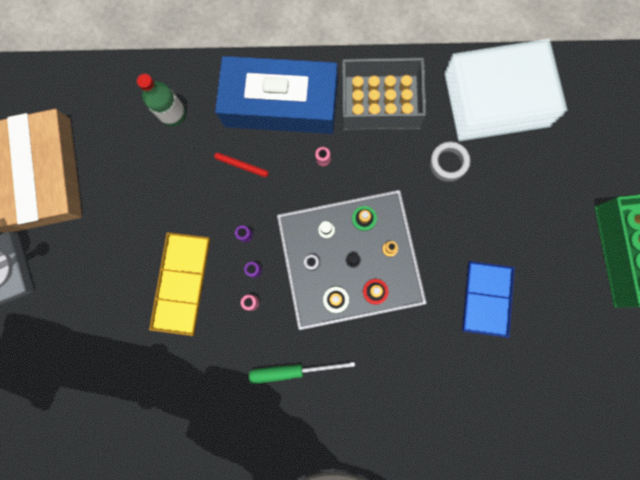

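View pics/side0.png

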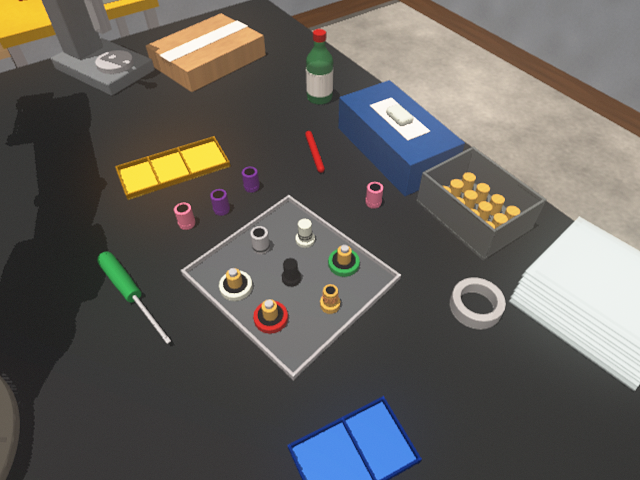

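The top view shows the parts on the pan: green head (364,217), red head (376,291), white head (336,299), brass fitting (391,248), white plunger (326,230), black plug (353,259) and grey sleeve (311,262). The yellow tray is at (180,284) and the blue tray at (489,299). The sleeve candidates are grey (311,262), pink (249,302) and (323,156), and purple (242,233) and (252,269). Only the grey one on the pan is plain steel, and I'll confirm that in a crop.

Run:
```python
from h import *
im=cv2.imread("pics/top0.png")
a=cv2.resize(im[185:335,270:430],None,fx=4,fy=4,interpolation=cv2.INTER_CUBIC)[:, :]
cv2.imwrite("pics/c1.png",a)
y=cv2.resize(im[225:345,140:220],None,fx=5,fy=5,interpolation=cv2.INTER_CUBIC)
b=cv2.resize(im[240:360,450:530],None,fx=5,fy=5,interpolation=cv2.INTER_CUBIC)
cv2.imwrite("pics/c2.png",np.hstack([y,b]))
```

```text
(no output)
```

View pics/c1.png

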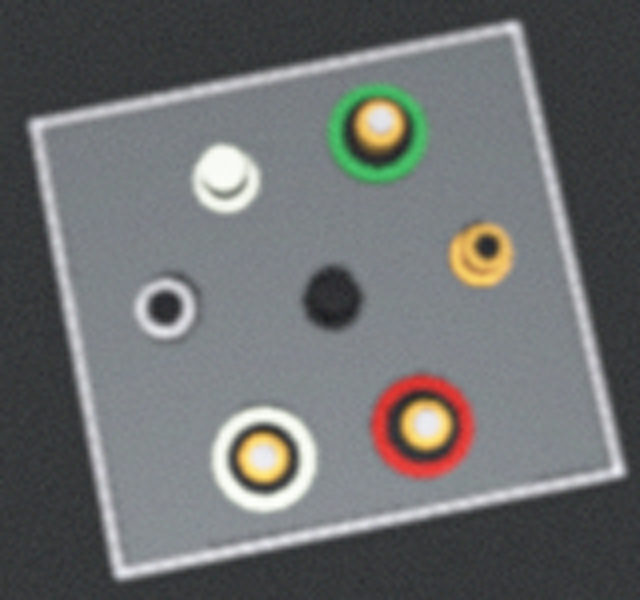

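View pics/c2.png

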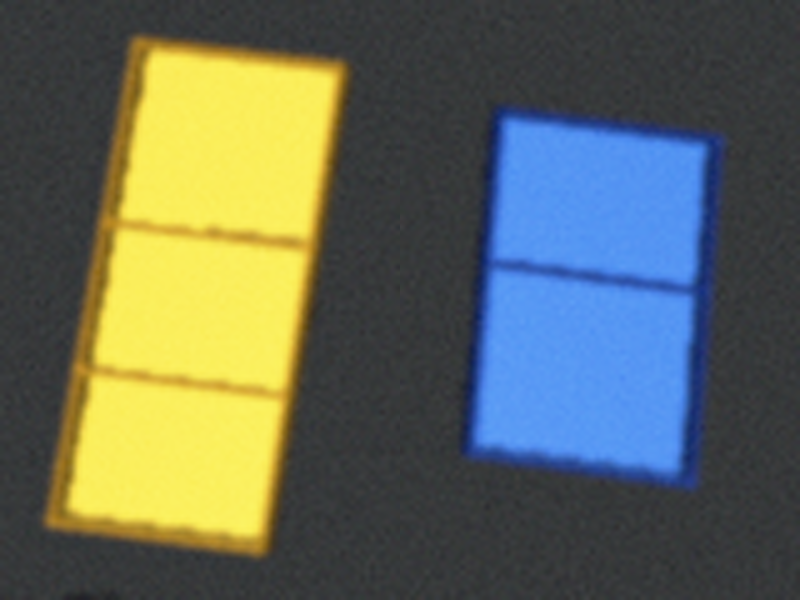

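The crop confirms the grey ring with a dark bore at (165,308) as the steel sleeve. The large pockets are the top one in the yellow tray and the bottom one in the blue tray.

Run:
```python
from h import *
import pickle
c=pickle.load(open("top.pkl","rb")); s=pickle.load(open("side.pkl","rb"))
def P(u,v,z,k=4,o=(270,185)): return ray(c,(u+.5)/k-.5+o[0],(v+.5)/k-.5+o[1],z)[:2]
T={"green":[(379,133,15),(381,121,45)],"red":[(423,426,15),(428,424,45)],"white":[(265,459,15),(264,457,45)],
"brass":[(482,255,13),(487,246,43)],"plunger":[(227,181,9),(224,168,45)],"sleeve":[(165,308,41)],"plug":[(332,292,43)]}
S={"green":(344,249,45),"red":(268,305,45),"white":(234,272,45),"brass":(330,291,43),"plunger":(305,225,45),"sleeve":(260,232,41),"plug":(290,265,43)}
for n in T: print(n,[P(*q).round(1) for q in T[n]],"side",ray(s,*S[n])[:2].round(1))
for n,q,o,sx in (("pan",[(35,122),(518,25),(622,474),(120,576)],(270,185),4),("yel",[(134,38),(348,63),(267,555),(46,523)],(140,225),5),("blue",[(96,105),(322,135),(293,488),(65,456)],(450,240),5)):
    w=np.array([P(u,v,12,sx,o) for u,v in q]); e=np.roll(w,-1,0)-w
    print(n,w.round(1).tolist(),"ctr",w.mean(0).round(1),"len",np.hypot(*e.T).round(1),"ang",np.degrees(np.arctan2(e[:,1],e[:,0])).round(1))
```

```text
green [array([618.5, -62.7]), array([618.4, -62.3])] side [617. -63.]
red [array([473.6, -82.2]), array([473.3, -82.5])] side [471.4 -83.3]
white [array([457.8,  -5.6]), array([458. ,  -5.5])] side [459.5  -6.4]
brass [array([ 557.3, -112.6]), array([ 557.7, -112. ])] side [ 556.2 -112.1]
plunger [array([595.7,  13.1]), array([595.8,  13.3])] side [595.2  11.3]
sleeve [array([528.8,  41.6])] side [530.9  42.2]
plug [array([535.9, -38.1])] side [534.2 -40.7]
pan [[625.9, 109.5], [673.8, -133.2], [450.6, -177.8], [402.0, 64.7]] ctr [538.1 -34.2] len [247.3 227.6 247.2 228.3] ang [ -78.8 -168.7  101.3   11.3]
yel [[592.4, 335.3], [581.7, 248.0], [388.4, 272.1], [400.5, 359.7]] ctr [490.8 303.8] len [ 88.  194.8  88.5 193.4] ang [-97.  172.9  82.1  -7.2]
blue [[532.7, -265.1], [520.7, -351.5], [386.4, -332.3], [398.3, -247.1]] ctr [ 459.5 -299. ] len [ 87.2 135.6  86.1 135.7] ang [-97.9 171.9  82.1  -7.6]
```

Both cameras agree to about 2 mm, and the tray and pan sizes match the given ones. For the first move I'll go towards the green head and turn the tool square to the world axes.

send_rows(steps=[[-0.06, -0.05, 0, -0.18, 0], [-0.1, -0.086, 0, -0.36, 0], [-0.14, -0.12, 0, -0.36, 0], [-0.18, -0.155, 0, -0.36, 0], [-0.22, -0.19, 0, -0.36, 0], [-0.26, -0.223, 0, -0.36, 0], [-0.3, -0.257, 0, -0.36, 0], [-0.3, -0.257, 0, -0.36, 0], [-0.3, -0.257, 0, -0.36, 0]], newtons=20)

```text
t: 1.23
position: [427.7, 285.9, 196.5]
eef_rot: [-0.0, -0.0, 1.0, 0.0]
contact_force: [0.5, 0.7, 0.4]
width: 47.2
gripper_force: 0.0
```

send_rows(steps=[[-0.024, -0.044, 0, 0, 0], [-0.048, -0.088, 0, 0, 0], [-0.072, -0.132, 0, 0, 0], [-0.096, -0.176, 0, 0, 0], [-0.12, -0.22, 0.02, 0, 0], [-0.144, -0.264, 0.04, 0, 0], [-0.168, -0.308, 0.06, 0, 0], [-0.191, -0.3485, 0.0725, 0, 0], [-0.191, -0.3485, 0.0725, 0, 0], [-0.191, -0.3485, 0.0725, 0, 0]])

```text
t: 2.48
position: [619.0, -61.3, 123.6]
eef_rot: [-0.0, -0.001, 1.0, 0.0]
contact_force: [-0.1, -0.1, 0.7]
width: 47.2
gripper_force: 0.0
```

Run:
```python
from h import *
o=observe(); print(o["t"],o["position"],o["joint_pos"].round(2))
c=cam("wrist"); cv2.imwrite("pics/w1.png",c["img"]); 
for n,p in dict(green=(618.4,-62.5,45),brass=(557.5,-112.2,43),plug=(535.5,-39,43)).items(): print(n,proj(c,p))
```

```text
2.475 [618.96858186 -61.26712652 123.64280259] [-0.29  0.43  0.37  1.81 -0.19  0.93  1.74]
green (np.float64(322.03337992814187), np.float64(240.94176649340088))
brass (np.float64(252.340727133297), np.float64(158.00362354850654))
plug (np.float64(355.75535317251547), np.float64(125.95134780483616))
```

View pics/w1.png

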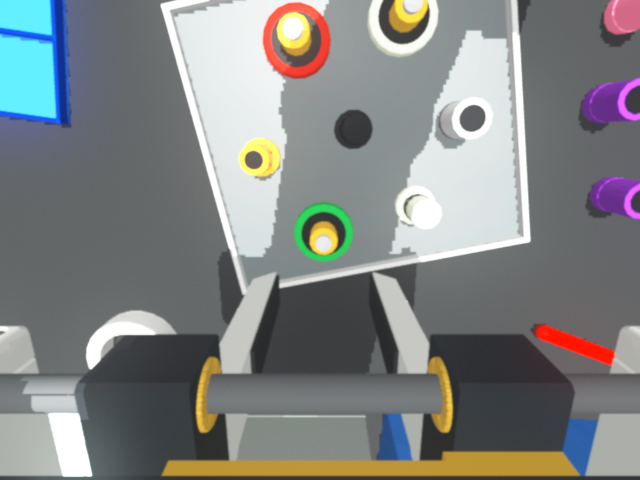

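The wrist view shows the green nozzle at (323,243), predicted at (322,241), so the position holds. I'll descend and grip.

send_rows(steps=[[0.0005, -0.001, 0.03, 0, 0], [0.0005, -0.001, 0.06, 0, 0], [0.0005, -0.001, 0.0795, 0, 0], [0.0005, -0.001, 0.0795, 0, 0], [0.0005, -0.001, 0.0795, 0, 0], [0.0005, -0.001, 0.0795, 0, 1], [0.0005, -0.001, 0.0795, 0, 1], [0.0005, -0.001, 0.0795, 0, 1], [0.0005, -0.001, 0.0795, 0, 1], [0.0005, -0.001, 0.0795, 0, 1]])

```text
t: 3.78
position: [618.5, -63.9, 44.6]
eef_rot: [-0.0, -0.0, 1.0, -0.0]
contact_force: [0.8, 0.7, -0.0]
width: 1.4
gripper_force: 0.0
```

The opening is 1.4 mm, so the grip missed. I'll look.

Run:
```python
from h import *
s=cam("side"); w=cam("wrist")
print(proj(s,(618.5,-63,20)))
a=cv2.resize(s["img"][150:350,200:440],(720,600),interpolation=cv2.INTER_CUBIC)
cv2.imwrite("pics/s2.png",a)
```

```text
(np.float64(344.2328730112276), np.float64(258.6846305485318))
```

View pics/s2.png

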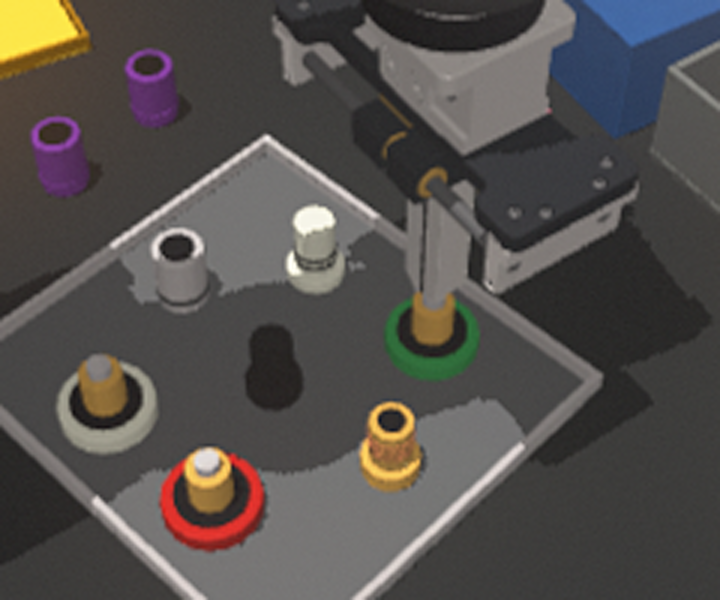

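Run:
```python
from h import *
w=cam("wrist"); cv2.imwrite("pics/w3.png",w["img"]); o=observe(); x,y,z=o["position"]; print(o["position"],o["width"])
for dz in(-25,-6,0): print(dz,proj(w,(x,y,z+dz)))
print("nozzle",proj(w,(618.4,-62.5,45)),"hubbase",proj(w,(618.4,-62.5,15)))
```

```text
[618.49319188 -63.92826429  44.56391912] 0.22152918984883868
-25 (np.float64(323.81505344786547), np.float64(265.99582492312413))
-6 (np.float64(323.85138133117846), np.float64(277.5602523970399))
0 (np.float64(323.8642189512571), np.float64(281.6469129122684))
nozzle (np.float64(326.48003454699), np.float64(281.79274660477745)) hubbase (np.float64(326.09456032700007), np.float64(263.3491244452972))
```

View pics/w3.png

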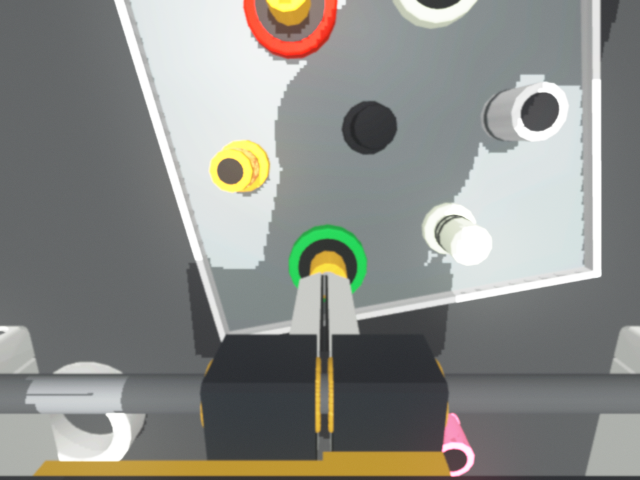

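Run:
```python
from h import *
im=cv2.imread("pics/w3.png")[220:340,270:390]; s=cam("side")["img"][215:285,310:380]
cv2.imwrite("pics/w3c.png",np.hstack([cv2.resize(im,(400,400),interpolation=cv2.INTER_CUBIC),cv2.resize(s,(400,400),interpolation=cv2.INTER_CUBIC)]))
print(observe()["contact_force"])
```

```text
[ 0.11199851  0.70758078 -0.5882889 ]
```

View pics/w3c.png

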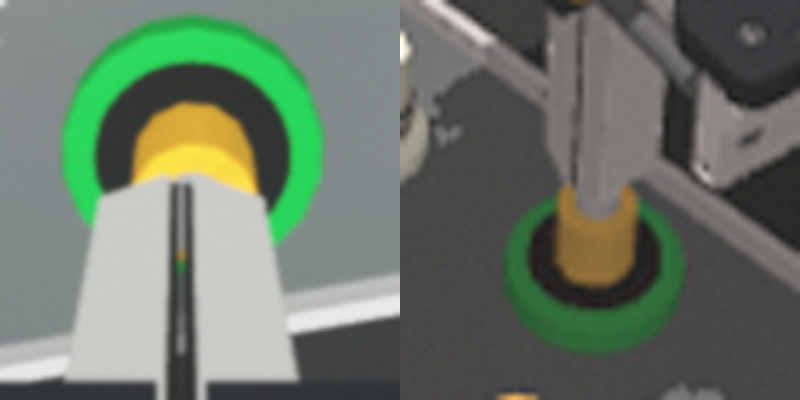

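Run:
```python
from h import *
w=cam("wrist"); s=cam("side"); E=np.array(w["extrinsics"]); print(E.round(3)); f=240/np.tan(np.radians(w["vertical_fov"])/2); print(f)
print("depth",f*25/48.5)
for z in range(20,75,6): print(z,"side",np.round(proj(s,(610,-63.5,z)),1),"wrist front edge L,R",*[np.round(proj(w,(610.5,-63.9+d,z)),1) for d in(-12.5,12.5)])
```

```text
[[ 0.00000e+00 -9.63000e-01 -2.68000e-01  5.40900e+02]
 [ 1.00000e+00  0.00000e+00 -1.00000e-03 -6.41460e+01]
 [ 1.00000e-03 -2.68000e-01  9.63000e-01  2.32998e+02]
 [ 0.00000e+00  0.00000e+00  0.00000e+00  1.00000e+00]]
369.6247772754871
depth 190.52823570901396
20 side [340.  261.4] wrist front edge L,R [303.2 253.8] [344.5 253.8]
26 side [340.1 259. ] wrist front edge L,R [302.7 257. ] [345.1 257. ]
32 side [340.2 256.6] wrist front edge L,R [302.1 260.3] [345.6 260.3]
38 side [340.4 254.1] wrist front edge L,R [301.5 263.8] [346.3 263.8]
44 side [340.5 251.7] wrist front edge L,R [300.9 267.6] [346.9 267.5]
50 side [340.6 249.2] wrist front edge L,R [300.2 271.5] [347.6 271.5]
56 side [340.7 246.7] wrist front edge L,R [299.5 275.7] [348.4 275.7]
62 side [340.8 244.1] wrist front edge L,R [298.8 280.1] [349.1 280.1]
68 side [341.  241.5] wrist front edge L,R [298.  284.9] [350.  284.8]
74 side [341.1 238.9] wrist front edge L,R [297.1 289.9] [350.9 289.9]
```

The wrist crop shows the closed fingertips covering the nozzle, with the hub visible through the gap, so the tips are above the part. Tip row 277 and the 48 px finger width put the tips at z≈55, about 11 mm behind the reported TCP and not 25 mm ahead of it. I'll trust the picture: open, go about 30 mm deeper, and watch the force.

send_rows(steps=[[0, 0.0014, 0, 0, 0], [0, 0.0014, 0, 0, 0], [0, 0.0014, 0, 0, 0], [0, 0.0014, 0.008, 0, 0], [0, 0.0014, 0.016, 0, 0], [0, 0.0014, 0.024, 0, 0], [0, 0.0014, 0.03, 0, 0], [0, 0.0014, 0.03, 0, 0]])

```text
t: 5.08
position: [618.1, -62.6, 14.0]
eef_rot: [-0.0, -0.0, 1.0, -0.0]
contact_force: [-0.5, -0.5, 0.2]
width: 47.3
gripper_force: 0.0
```

Run:
```python
from h import *
s=cam("side");w=cam("wrist"); o=observe(); print(o["position"],o["contact_force"])
cv2.imwrite("pics/w4c.png",np.hstack([cv2.resize(w["img"][200:360,240:400],(400,400),interpolation=cv2.INTER_CUBIC),cv2.resize(s["img"][215:285,310:380],(400,400),interpolation=cv2.INTER_CUBIC)]))
```

```text
[618.55903677 -62.59639768  14.6233195 ] [ 0.03140537 -0.72241193  0.38217317]
```

View pics/w4c.png

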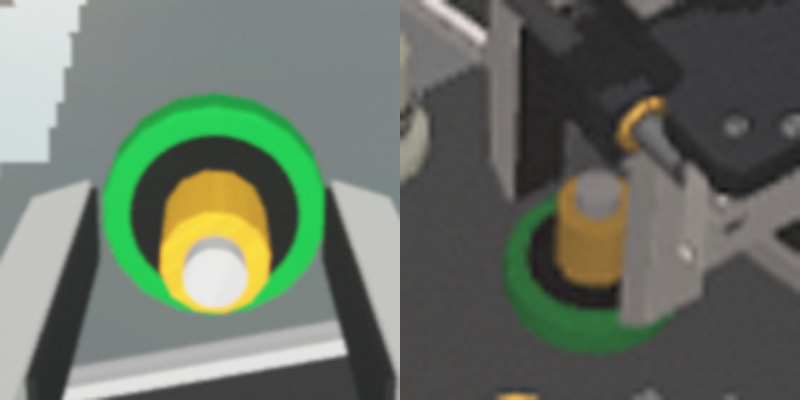

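The fingers now straddle the hub, with the nozzle between them and the tips just above the disc. Closing.

send_rows(steps=[[0, 0, 0.002, 0, 0], [0, 0, 0.002, 0, 1], [0, 0, 0.002, 0, 1], [0, 0, 0.002, 0, 1], [0, 0, 0.002, 0, 1], [0, 0, 0.002, 0, 1], [0, 0, -0.02, 0, 1], [0, 0, -0.05, 0, 1], [0, 0, -0.078, 0, 1], [0, 0, -0.078, 0, 1]])

```text
t: 6.42
position: [619.7, -62.6, 94.4]
eef_rot: [0.002, -0.0, 1.0, 0.0]
contact_force: [-0.3, -0.2, -1.5]
width: 21.7
gripper_force: 20.0
```

Held at 21.7 mm with 20 N. Now to the large blue pocket.

send_rows(steps=[[0.02, -0.025, 0, 0, 1], [0.047, -0.058, 0, 0, 1], [0.074, -0.091, 0, 0, 1], [0.101, -0.125, 0, 0, 1], [0.128, -0.158, 0, 0, 1], [0.155, -0.191, 0, 0, 1], [0.175, -0.216, 0, 0, 1], [0.1885, -0.2325, 0, 0, 1], [0.1885, -0.2325, 0, 0, 1], [0.1885, -0.2325, 0, 0, 1]])

```text
t: 7.68
position: [430.3, -294.3, 92.1]
eef_rot: [-0.0, -0.0, 1.0, 0.0]
contact_force: [0.1, -0.3, -0.7]
width: 22.0
gripper_force: 20.0
```

send_rows(steps=[[0, -0.001, 0.025, 0, 1], [0, -0.001, 0.05, 0, 1], [0, -0.001, 0.068, 0, 1], [0, -0.001, 0.075, 0, 1], [0, -0.001, 0.0795, 0, 1], [0, -0.001, 0.0795, 0, 1], [0, -0.001, 0.0795, 0, 1]])

```text
t: 8.55
position: [430.4, -296.2, 13.6]
eef_rot: [0.0, -0.0, 1.0, -0.0]
contact_force: [0.1, -0.1, -1.0]
width: 21.3
gripper_force: 20.0
```

send_rows(steps=[[0, 0, 0.0008, 0, 1], [0, 0, 0.0008, 0, 1], [0, 0, 0.0008, 0, 0.3], [0, 0, 0.0008, 0, 0], [0, 0, 0.0008, 0, 0], [0, 0, 0.0008, 0, 0], [0, 0, -0.03, 0, 0], [0, 0, -0.055, 0, 0], [0, 0, -0.08, 0, 0], [0, 0, -0.08, 0, 0]])

```text
t: 9.8
position: [431.0, -296.5, 94.6]
eef_rot: [0.001, -0.0, 1.0, -0.0]
contact_force: [-0.8, 0.6, -0.2]
width: 46.8
gripper_force: 0.0
```

Run:
```python
from h import *
s=cam("side"); t=cam("top"); o=observe(); print(o["position"])
cv2.imwrite("pics/b1.png",np.hstack([cv2.resize(s["img"][320:480,270:430],(400,400),interpolation=cv2.INTER_CUBIC),cv2.resize(t["img"][240:360,440:560],(400,400),interpolation=cv2.INTER_CUBIC)]))
```

```text
[ 430.01862047 -295.83177906   92.8174347 ]
```

View pics/b1.png

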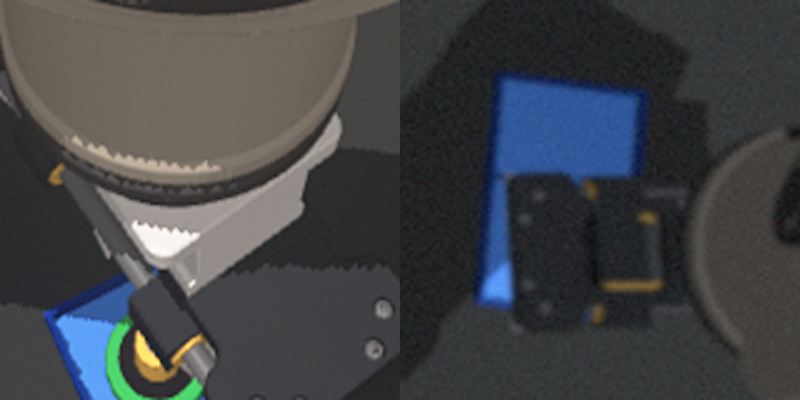

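The green head sits upright in the large blue pocket. Next the brass fitting.

send_rows(steps=[[-0.024, 0.034, 0, 0, 0], [-0.052, 0.075, 0, 0, 0], [-0.08, 0.116, 0, 0, 0], [-0.106, 0.153, 0, 0, 0], [-0.127, 0.1837, 0, 0, 0], [-0.127, 0.1837, 0.03, 0, 0], [-0.127, 0.1837, 0.055, 0, 0], [-0.127, 0.1837, 0.08, 0, 0], [-0.127, 0.1837, 0.082, 0, 0], [-0.127, 0.1837, 0.082, 0, 0]])

```text
t: 11.15
position: [556.9, -112.6, 11.1]
eef_rot: [-0.0, 0.0, 1.0, -0.0]
contact_force: [-0.3, -0.9, 0.9]
width: 47.1
gripper_force: 0.0
```

send_rows(steps=[[0, 0, 0, 0, 1], [0, 0, 0, 0, 1], [0, 0, 0, 0, 1], [0, 0, 0, 0, 1], [0, 0, 0, 0, 1], [0, 0, -0.022, 0, 1], [0, 0, -0.052, 0, 1], [0, 0, -0.08, 0, 1], [0, 0, -0.08, 0, 1], [0, 0, -0.08, 0, 1]])

```text
t: 12.4
position: [556.6, -112.1, 90.5]
eef_rot: [-0.0, -0.0, 1.0, 0.0]
contact_force: [0.0, 0.4, -1.6]
width: 21.8
gripper_force: 20.0
```

send_rows(steps=[[0.008, -0.025, 0, 0, 1], [0.021, -0.065, 0, 0, 1], [0.035, -0.109, 0, 0, 1], [0.048, -0.15, 0, 0, 1], [0.057, -0.178, 0, 0, 1], [0.0615, -0.1915, 0, 0, 1], [0.0615, -0.1915, 0, 0, 1], [0.0615, -0.1915, 0.025, 0, 1], [0.0615, -0.1915, 0.05, 0, 1], [0.0615, -0.1915, 0.068, 0, 1]])

```text
t: 13.65
position: [495.9, -302.1, 21.8]
eef_rot: [-0.0, -0.001, 1.0, 0.0]
contact_force: [-0.2, -0.4, -1.0]
width: 21.4
gripper_force: 20.0
```

send_rows(steps=[[0, 0, 0.008, 0, 1], [0, 0, 0.0118, 0, 1], [0, 0, 0.0118, 0, 1], [0, 0, 0.0118, 0, 1]])

```text
t: 14.15
position: [495.8, -304.0, 11.8]
eef_rot: [0.0, -0.0, 1.0, -0.0]
contact_force: [-0.6, 0.5, -1.4]
width: 21.6
gripper_force: 20.0
```

send_rows(steps=[[0, 0, 0, 0, 0.3], [0, 0, 0, 0, 0], [0, 0, 0, 0, 0], [0, 0, 0, 0, 0], [0, 0, -0.03, 0, 0], [0, 0, -0.055, 0, 0], [0, 0, -0.082, 0, 0], [0, 0, -0.082, 0, 0]])

```text
t: 15.15
position: [496.6, -304.4, 95.1]
eef_rot: [0.001, -0.0, 1.0, -0.001]
contact_force: [0.4, -0.6, -1.0]
width: 47.2
gripper_force: 0.0
```

send_rows(steps=[[0.004, 0.04, 0, 0, 0], [0.009, 0.09, 0, 0, 0], [0.014, 0.14, 0, 0, 0], [0.019, 0.19, 0, 0, 0], [0.0226, 0.2213, 0, 0, 0], [0.0226, 0.2213, 0.02, 0, 0], [0.0226, 0.2213, 0.05, 0, 0], [0.0226, 0.2213, 0.075, 0, 0], [0.0226, 0.2213, 0.0805, 0, 0], [0.0226, 0.2213, 0.0805, 0, 0]])

```text
t: 16.4
position: [472.7, -82.7, 12.7]
eef_rot: [-0.0, 0.0, 1.0, -0.0]
contact_force: [0.6, 0.5, 0.5]
width: 47.0
gripper_force: 0.0
```

send_rows(steps=[[0, 0, 0, 0, 1], [0, 0, 0, 0, 1], [0, 0, 0, 0, 1], [0, 0, 0, 0, 1], [0, 0, 0, 0, 1], [0, 0, -0.022, 0, 1], [0, 0, -0.052, 0, 1], [0, 0, -0.08, 0, 1], [0, 0, -0.08, 0, 1], [0, 0, -0.08, 0, 1]])

```text
t: 17.65
position: [472.6, -82.4, 92.3]
eef_rot: [-0.0, -0.0, 1.0, 0.0]
contact_force: [0.0, -0.0, -0.5]
width: 21.7
gripper_force: 20.0
```

send_rows(steps=[[-0.005, 0.026, 0, 0, 1], [-0.015, 0.075, 0, 0, 1], [-0.025, 0.125, 0, 0, 1], [-0.035, 0.175, 0, 0, 1], [-0.045, 0.225, 0, 0, 1], [-0.055, 0.275, 0, 0, 1], [-0.065, 0.325, 0, 0, 1], [-0.072, 0.36, 0, 0, 1], [-0.076, 0.379, 0, 0, 1], [-0.076, 0.379, 0, 0, 1]])

```text
t: 18.9
position: [548.4, 296.7, 91.7]
eef_rot: [-0.001, -0.001, 1.0, -0.0]
contact_force: [-0.0, -0.4, -0.7]
width: 21.2
gripper_force: 20.0
```

send_rows(steps=[[0, 0, 0.025, 0, 1], [0, 0, 0.05, 0, 1], [0, 0, 0.068, 0, 1], [0, 0, 0.076, 0, 1], [0, 0, 0.0797, 0, 1], [0, 0, 0.0797, 0, 1], [0, 0, 0.0797, 0, 1]])

```text
t: 19.77
position: [549.2, 296.7, 13.6]
eef_rot: [0.0, -0.0, 1.0, 0.0]
contact_force: [-0.7, 0.4, -0.1]
width: 21.4
gripper_force: 20.0
```

send_rows(steps=[[0, 0, 0.0002, 0, 0.3], [0, 0, 0.0002, 0, 0], [0, 0, 0.0002, 0, 0], [0, 0, 0.0002, 0, 0], [0, 0, -0.03, 0, 0], [0, 0, -0.055, 0, 0], [0, 0, -0.082, 0, 0], [0, 0, -0.082, 0, 0]])

```text
t: 20.78
position: [549.9, 297.1, 97.0]
eef_rot: [0.001, -0.0, 1.0, 0.001]
contact_force: [0.1, 0.3, -1.2]
width: 47.2
gripper_force: 0.0
```

send_rows(steps=[[-0.006, -0.035, 0, 0, 0], [-0.014, -0.085, 0, 0, 0], [-0.022, -0.135, 0, 0, 0], [-0.03, -0.185, 0, 0, 0], [-0.038, -0.235, 0, 0, 0], [-0.044, -0.27, 0, 0, 0], [-0.0464, -0.284, 0, 0, 0], [-0.0464, -0.284, 0.01, 0, 0], [-0.0464, -0.284, 0.04, 0, 0], [-0.0464, -0.284, 0.07, 0, 0]])

```text
t: 22.02
position: [594.9, 14.8, 23.5]
eef_rot: [-0.0, -0.001, 1.0, 0.0]
contact_force: [0.7, 1.2, 0.2]
width: 47.1
gripper_force: 0.0
```

send_rows(steps=[[0, 0, 0.012, 0, 0], [0, 0, 0.012, 0, 0], [0, 0, 0.012, 0, 1], [0, 0, 0.012, 0, 1], [0, 0, 0.012, 0, 1], [0, 0, 0.012, 0, 1], [0, 0, -0.02, 0, 1], [0, 0, -0.05, 0, 1], [0, 0, -0.068, 0, 1], [0, 0, -0.068, 0, 1]], newtons=15)

```text
t: 23.28
position: [595.9, 12.6, 94.1]
eef_rot: [0.001, -0.0, 1.0, 0.0]
contact_force: [-0.1, 0.9, -0.1]
width: 21.8
gripper_force: 15.0
```

send_rows(steps=[[0.01, 0.026, 0, 0, 1], [0.027, 0.07, 0, 0, 1], [0.045, 0.118, 0, 0, 1], [0.063, 0.165, 0, 0, 1], [0.08, 0.209, 0, 0, 1], [0.096, 0.251, 0, 0, 1], [0.107, 0.28, 0, 0, 1], [0.1117, 0.292, 0, 0, 1], [0.1117, 0.292, 0, 0, 1], [0.1117, 0.292, 0, 0, 1]])

```text
t: 24.52
position: [484.1, 302.9, 92.8]
eef_rot: [-0.0, 0.001, 1.0, -0.0]
contact_force: [-0.0, -0.7, 0.0]
width: 21.7
gripper_force: 15.0
```

send_rows(steps=[[0, 0, 0.025, 0, 1], [0, 0, 0.05, 0, 1], [0, 0, 0.068, 0, 1], [0, 0, 0.076, 0, 1], [0, 0, 0.0797, 0, 1], [0, 0, 0.0797, 0, 1], [0, 0, 0.0797, 0, 1]])

```text
t: 25.4
position: [483.9, 304.7, 13.9]
eef_rot: [0.0, -0.0, 1.0, 0.0]
contact_force: [-0.7, 0.0, -0.3]
width: 21.8
gripper_force: 15.0
```

send_rows(steps=[[0, 0, 0.0002, 0, 0.3], [0, 0, 0.0002, 0, 0], [0, 0, 0.0002, 0, 0], [0, 0, 0.0002, 0, 0], [0, 0, -0.03, 0, 0], [0, 0, -0.055, 0, 0], [0, 0, -0.082, 0, 0], [0, 0, -0.082, 0, 0]])

```text
t: 26.4
position: [484.5, 305.2, 97.2]
eef_rot: [0.001, -0.0, 1.0, 0.001]
contact_force: [-0.0, 0.1, -0.6]
width: 47.0
gripper_force: 0.0
```

send_rows(steps=[[-0.006, -0.035, 0, 0, 0], [-0.014, -0.083, 0, 0, 0], [-0.022, -0.13, 0, 0, 0], [-0.03, -0.177, 0, 0, 0], [-0.038, -0.223, 0, 0, 0], [-0.0435, -0.252, 0, 0, 0], [-0.0454, -0.263, 0, 0, 0], [-0.0454, -0.263, 0, 0, 0], [-0.0454, -0.263, 0.03, 0, 0], [-0.0454, -0.263, 0.06, 0, 0]])

```text
t: 27.65
position: [529.0, 43.5, 34.6]
eef_rot: [0.0, -0.001, 1.0, 0.0]
contact_force: [0.1, -0.4, -0.4]
width: 46.9
gripper_force: 0.0
```

send_rows(steps=[[0, 0, 0.02, 0, 0], [0, 0, 0.027, 0, 0], [0, 0, 0.027, 0, 0], [0, 0, 0.027, 0, 1], [0, 0, 0.027, 0, 1], [0, 0, 0.027, 0, 1], [0, 0, 0.027, 0, 1], [0, 0, 0, 0, 1], [0, 0, -0.03, 0, 1], [0, 0, -0.053, 0, 1]], newtons=20)

```text
t: 28.9
position: [529.1, 41.4, 89.6]
eef_rot: [0.0, 0.0, 1.0, 0.0]
contact_force: [-0.2, 0.5, -2.0]
width: 27.5
gripper_force: 20.0
```

send_rows(steps=[[0.01, 0.026, 0, 0, 1], [0.027, 0.07, 0, 0, 1], [0.044, 0.114, 0, 0, 1], [0.061, 0.158, 0, 0, 1], [0.077, 0.2, 0, 0, 1], [0.092, 0.239, 0, 0, 1], [0.1, 0.26, 0, 0, 1], [0.104, 0.2703, 0, 0, 1], [0.104, 0.2703, 0, 0, 1], [0.104, 0.2703, 0, 0, 1]])

```text
t: 30.15
position: [425.4, 310.6, 88.4]
eef_rot: [0.0, 0.001, 1.0, -0.0]
contact_force: [-0.6, -0.5, -1.9]
width: 27.9
gripper_force: 20.0
```

send_rows(steps=[[0, 0, 0.025, 0, 1], [0, 0, 0.05, 0, 1], [0, 0, 0.068, 0, 1], [0, 0, 0.076, 0, 1], [0, 0, 0.0797, 0, 1], [0, 0, 0.0797, 0, 1], [0, 0, 0.0797, 0, 1]])

```text
t: 31.02
position: [425.3, 311.9, 9.2]
eef_rot: [0.0, 0.0, 1.0, 0.0]
contact_force: [-0.1, 1.3, -1.6]
width: 27.4
gripper_force: 20.0
```

send_rows(steps=[[0, 0, 0.0002, 0, 0.3], [0, 0, 0.0002, 0, 0], [0, 0, 0.0002, 0, 0], [0, 0, 0.0002, 0, 0], [0, 0, -0.03, 0, 0], [0, 0, -0.06, 0, 0], [0, 0, -0.1, 0, 0], [0, 0, -0.14, 0, 0], [0, 0, -0.16, 0, 0], [0, 0, -0.16, 0, 0]])

```text
t: 32.28
position: [425.5, 312.3, 170.0]
eef_rot: [0.001, -0.0, 1.0, 0.001]
contact_force: [0.2, -0.4, -0.9]
width: 47.0
gripper_force: 0.0
```

send_rows(steps=[[0.01, 0.03, -0.02, 0, 0], [0.03, 0.07, -0.02, 0, 0], [0.045, 0.115, -0.02, 0, 0], [0.06, 0.16, -0.02, 0, 0], [0.08, 0.2, -0.02, 0, 0], [0.1, 0.24, -0.02, 0, 0], [0.12, 0.28, -0.02, 0, 0], [0.12, 0.28, -0.02, 0, 0], [0.12, 0.28, -0.02, 0, 0]])

```text
t: 33.4
position: [305.2, 590.8, 187.3]
eef_rot: [-0.0, 0.0, 1.0, -0.001]
contact_force: [0.2, -0.1, -0.8]
width: 46.9
gripper_force: 0.0
```

Run:
```python
from h import *
s=cam("side"); t=cam("top"); o=observe(); print(o["t"],o["position"],o["contact_force"],o["joint_vel"].round(3))
R=lambda i:cv2.resize(i,(400,300),interpolation=cv2.INTER_CUBIC)
cv2.imwrite("pics/f.png",np.vstack([np.hstack([R(s["img"][120:240,100:260]),R(s["img"][360:480,275:435])]),np.hstack([R(t["img"][225:345,110:270]),R(t["img"][240:360,410:570])])]))
cv2.imwrite("pics/f2.png",s["img"])
```

```text
33.5 [305.82327921 590.53467925 188.1607009 ] [ 0.40038682 -0.43686097 -0.18506965] [ 0.004 -0.007 -0.003 -0.004 -0.     0.003 -0.001]
```

View pics/f.png

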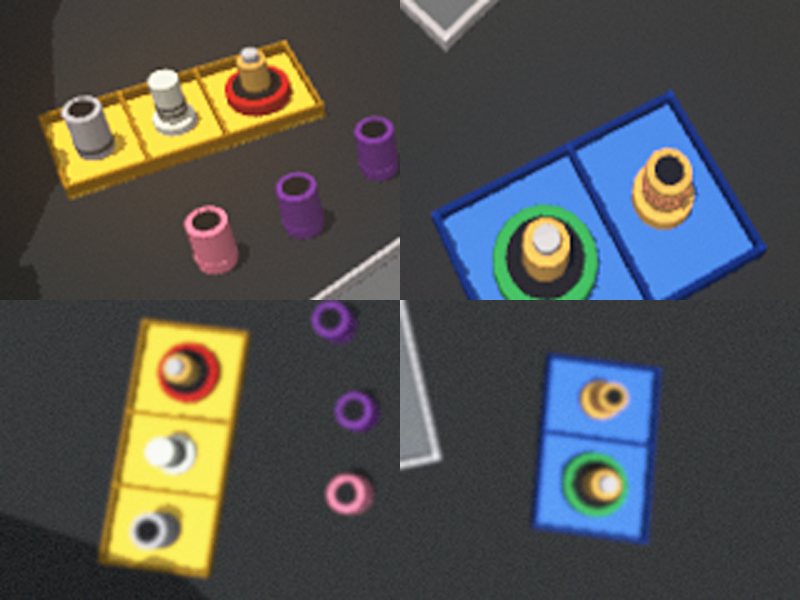

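View pics/f2.png

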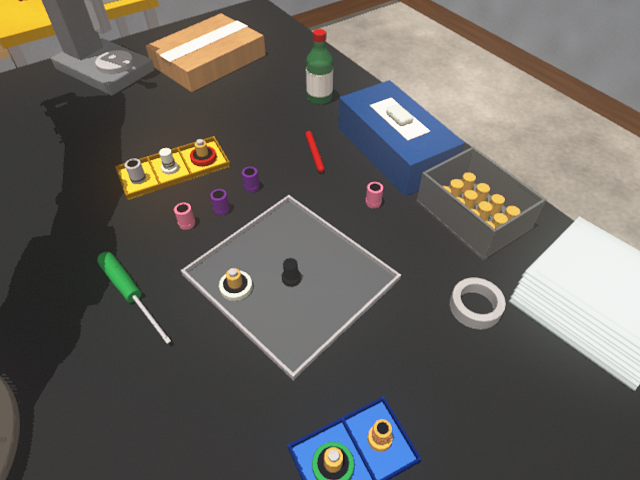

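All five parts stand upright in their own pockets. The white head (235,284) and black plug (290,272) are unmoved on the pan, and the arm is clear.

```bash
python3 -c "
from workcell import close_job; print(close_job())"
```

```text
the job is handed in; nothing more can be done
None
```

Both kits are made up and the job is handed in at about 33.5 s: all five parts stand upright in their own pockets, and the white head and black plug are untouched on the pan; the fingertips really sit about 11 mm behind the reported TCP, not 25 mm ahead, so the first grip closed above the green head and had to be redone.

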